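# Dial open the blue gauge safe on the fitting bench

### The arm

A 6-joint arm with a two-finger parallel gripper is mounted at the origin on the work surface. World frame = base frame: x ahead of the robot, y to its left, z up, the work surface at z = 0. Lengths are in mm, angles in rad, forces in N, time in s.
With the tool pointing down it reaches from about 300 to 950 mm from the base axis. Payload 3.1 kg.
Tool frame: the origin (TCP) lies midway between the tips of the shut fingers; the grasp point (between the pads) lies 19 mm behind it; z points along the fingers, y is the direction in which the jaws open and shut (so a half turn about z gives the same grasp; the last joint's range is limited). The gripper opens to 85 mm and grips with 20 to 120 N. Pads are 22 mm wide; open, the fingers measure 114 mm over their backs; the gripper's body (76 mm by 85 mm) begins 54 mm behind the grasp point. The pads swing forward as they close: fully open they stand 13 mm farther back than shut.
Start: joints at [1.036, 0.308, 1.634, -0, 1.2, -0.07], TCP at [280.178, 558.688, 231.272] pointing down, gripper open.
Joint ranges: [-3.06, 3.06], [-0.79, 1.96], [0.05, 2.63], [-1.19, 4.34], [0.05, 2.64], [-2.94, 2.94]. Speed limits (rad/s): [2.79, 2.79, 3.14, 3.14, 3.14, 3.14].

### API

Orientations are given as a rotation vector (axis times angle).
In Python, from plant import state, read_camera, hand_in gives the robot as it stands.
- The arm moves only by the shell command python3 -m handwheel 'ROWS'. ROWS is JSON, a list of rows, each an object of numbers: "grip": the opening, from -1 (shut) to 1 (fully open); "x", "y", "z": the shift along the tool's x, y, z in units of 25 cm (1.0 is 25 cm); "turn": the turn about the tool's z in units of 90 degrees (1.0 is 90 degrees). A call has 1 to 20 rows; each row is the pose to reach, as a shift and turn from the pose commanded when the call began, along the tool's axes at that moment; what a row does not reach only later rows make up. A row lasts 1/10 s, in which the tool goes at most 50 mm and 8.59 degrees, less where a joint would pass 70% of its speed; a pose out of reach is approached as far as the arm can. A call with a number of a shift or a turn outside -1 to 1 is refused whole. A call with a gripper value outside its range is refused whole. The fingers move at their own pace and stop on an object; the grip force is fixed at half the most. Time passes only in rows, so rows that repeat a pose let the fingers close. It gives the time, the measured TCP pose, the force and the opening at its end, in the units of the state.
- state(): the state, without advancing time (a new reading comes with each control period).
- read_camera(name): name is "scene" or "top" or "wrist"; returns a dict with "image" (384x512x3 uint8, red, green, blue), "fx", "fy", "cx", "cy" (pixels), "k1" (the pictures are not rectified: a ray, as slopes to the right and down, at radius r is drawn at 1 + k1 r^2 times it, then the intrinsics apply), "eye" and "attitude" of the camera in the world; the wrist camera has in their place "T_tool_cam" (4x4, takes a point from camera to tool coordinates, whose origin is the TCP and whose axes are the flange's). Camera axes: x right, y up, looking along -z (the intrinsics and any distortion apply to the point x, -y, -z); pixel columns grow to the right and rows downward; lengths in mm; the calibration is good to about 2 mm. A picture is of the moment at which its call begins: read the wrist's pose just before it. There is no depth.
- hand_in(): hands the job in, once; it reports no verdict.
The state is a dict: "time_s": time; "joint_positions": joint angles; "joint_velocities": joint speeds; "effort": joint torques, N m; "tcp_pos": TCP position; "tool_rot": TCP orientation; "wrist_force": force on the tool from outside, world axes, zero at the start; "torque": the same for the moment, N m; "gripper_width": opening from 0.0 (shut) to 1.0 (fully open).
Only numpy, scipy, OpenCV 4.12 (cv2) and the standard library are available. Lean on these libraries where they do the work, as an engineer would, in place of code of your own. Each camera call takes 0.05 s, during which the arm holds its last target.

### The job

Unlock the blue steel safe: turn the dial on its lid clockwise (to the right, seen from above) until the white pointer is at the three red dots, pause there for half a second, then turn it back anticlockwise until the pointer is at the single yellow dot. After that, slide the orange bolt on the same lid all the way open, away from the robot, and let go of everything. Leave the dial of the grey safe alone.

Things in the scene. Friction and masses are not known exactly. Their poses are not given: they have to be found in the camera images.
- dial (a joint): angle of the blue safe's dial, rad: grows as it turns clockwise seen from above; stops at -1.2 and 1.2. 0: pointer at the two white dots (middle mark, on the dial's side away from the robot); 0.7: at the three red dots; -0.7: at the single yellow dot. Starts between -0.4 and 0.4; stays where it is left (friction 0.05 N m).
- dial_grip (a point): grip point of the blue safe's dial: on its upright axis, mid-width of its black bar grip (58 mm long, 14 wide, 36 tall), 16 mm below the bar's top, 20 mm above the steel disc (66 mm across) under it, 34 mm above the level lid. The frame turns with the dial: x along the bar to the end with the white pointer stripe, z up. The dots lie on a black ring 120 mm across, 4 mm thick, on the lid.
- bolt (a joint): travel of the blue safe's bolt, m: 0 shut (as it starts), 0.040 fully open at its stop. It slides with about 2.5 N of friction and stays where it is left; the dial does not block it. The safe is a fixed blue steel box, 184 mm deep, 244 wide, 105 tall; a loose brass nut 26 mm wide, 12 tall lies in its lid's far left corner, about 85 mm from the dial's axis.
- bolt_mid (a point): middle of the bolt's orange knob, an upright cylinder 18 mm across, 30 mm tall, on a steel foot 28 x 26 x 7 mm; foot top 15 mm and lid 25 mm below this point, track plate 3 mm thick. It moves with the bolt. x: opening direction along the track (away from the robot, turned with the safe); y: left, towards the dial; z up. When shut, the dial's axis lies 20 mm along x, 120 mm along y from here.
- grey_pointer (a point): tip of the white pointer on the dial of the grey safe, on the end of its bar grip, 29 mm from that dial's axis and 32 mm above that lid. The grey safe is built like the blue one, with a black bolt knob, and stands to its left or right. Its dial must not be turned.

How it is judged:
By the outcome, as a careful person would: the job done as asked, in the order asked, and still so for the second after the job is handed in, with the robot touching nothing.
It also fails if it takes over 48 s, if anything falls off the work surface, if the arm or the gripper's body presses on something with over 40 N, if the wrist force passes 120 N, or if a joint passes its speed limit or range.

## Working session

There is one attempt and no reset: what is moved stays moved. The work goes in short steps, Python scripts to look and compute and a shell command to move; the robot and the scene stay as the last step left them, time stands still between calls to the robot, and variables do not carry over. Pictures are saved under pics/ and viewed, and the job is handed in when it is done.

```bash
mkdir -p pics; ls
python3 - <<'E'
from plant import state, read_camera
import cv2,numpy as np
s=state(); print(s)
for n in ["scene","top","wrist"]:
    c=read_camera(n); cv2.imwrite(f"pics/{n}0.png",c["image"][:,:,::-1])
    np.save(f"pics/{n}0.npy",{**c,"state":s},allow_pickle=True)
    print(n,{k:v for k,v in c.items() if k!="image"})
E
```

```text
pics
{'time_s': 0.0, 'joint_positions': array([ 1.03628615e+00,  3.09020089e-01,  1.63520837e+00, -1.98112878e-05,
        1.19968441e+00, -6.96883508e-02]), 'joint_velocities': array([-2.23701482e-04,  6.93750636e-04, -5.73258648e-04,  6.76282052e-05,
       -1.50061104e-03, -9.08406023e-04]), 'effort': array([-3.85352705e-04, -4.15247154e+01, -2.76666695e+01, -8.96819370e-05,
        1.00585746e-02,  5.95517768e-07]), 'tcp_pos': array([279.76424668, 557.96122246, 230.02728368]), 'tool_rot': array([-0.72341868, -3.05647368,  0.00348742]), 'wrist_force': array([-0.7433035 , -0.49649088,  0.24625802]), 'torque': array([-0.01715994, -0.02694702,  0.01554255]), 'gripper_width': 1.0032895216502984}
scene {'fx': 427.8582163881551, 'fy': 427.8582163881551, 'cx': 258.7636950560624, 'cy': 188.89809559072498, 'k1': -0.06172926200074204, 'eye': array([1012.18993644,  270.93797806,  885.79576425]), 'attitude': array([0.36554954, 0.68797024, 2.04327192])}
top {'fx': 393.3704921796718, 'fy': 393.3704921796718, 'cx': 253.1144696650437, 'cy': 191.391814143037, 'k1': -0.062271319520485376, 'eye': array([ 367.26807075,   -3.28028117, 1101.08364493]), 'attitude': array([ 0.12284952, -0.17009554, -1.55022378])}
wrist {'fx': 305.98436844468694, 'fy': 305.98436844468694, 'cx': 255.69074104638875, 'cy': 195.05468383724673, 'k1': -0.03740672449395037, 'T_tool_cam': array([[ 1.12467534e-03,  9.64287850e-01,  2.64854068e-01,
         6.82831315e+01],
       [ 9.99999327e-01, -1.16030096e-03, -2.19383493e-05,
        -9.39495324e-02],
       [ 2.86155547e-04,  2.64853915e-01, -9.64288506e-01,
        -1.42541492e+02],
       [ 0.00000000e+00,  0.00000000e+00,  0.00000000e+00,
         1.00000000e+00]])}
```

View pics/scene0.png

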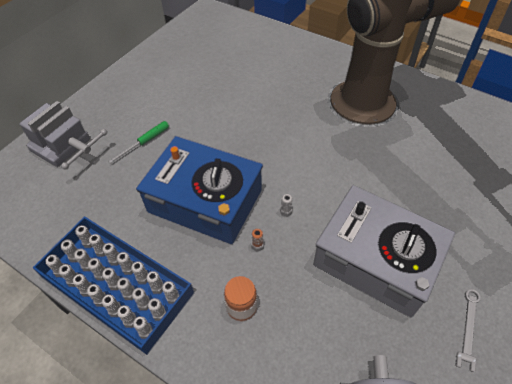

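View pics/top0.png

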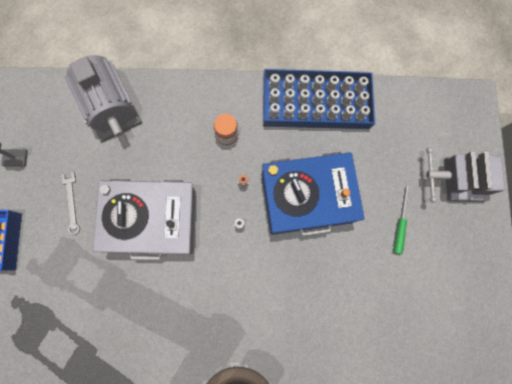

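View pics/wrist0.png

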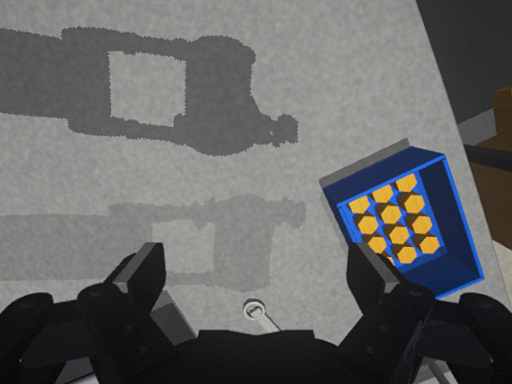

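The images show the blue safe at top-view (312,193), with dial centre about (296,194) and knob about (346,193). The grey safe is at about (145,217), to the left (+y).

```bash
cat > h.py <<'E'
import numpy as np,cv2
from scipy.spatial.transform import Rotation as R
def pose(c,s=None):
    if "eye" in c: return R.from_rotvec(c["attitude"]).as_matrix(),np.array(c["eye"])
    T=np.eye(4);T[:3,:3]=R.from_rotvec(s["tool_rot"]).as_matrix();T[:3,3]=s["tcp_pos"]
    T=T@c["T_tool_cam"]; return T[:3,:3],T[:3,3]
def ray(c,uv,s=None):
    A,e=pose(c,s); d=np.array([(uv[0]-c["cx"])/c["fx"],(uv[1]-c["cy"])/c["fy"]]); x=d.copy()
    for _ in range(20): x=d/(1+c["k1"]*(x@x))
    v=A@np.array([x[0],-x[1],-1]); return e,v/np.linalg.norm(v)
def onz(c,uv,z,s=None):
    e,v=ray(c,uv,s); return e+v*(z-e[2])/v[2]
def proj(c,p,s=None):
    A,e=pose(c,s); q=A.T@(np.array(p)-e); x=np.array([q[0],-q[1]])/-q[2]; x=x*(1+c["k1"]*(x@x))
    return np.array([c["cx"]+c["fx"]*x[0],c["cy"]+c["fy"]*x[1]])
def tri(rs):
    M=np.zeros((3,3));b=np.zeros(3)
    for e,v in rs:
        P=np.eye(3)-np.outer(v,v);M+=P;b+=P@e
    p=np.linalg.solve(M,b); return p,[float(np.linalg.norm((np.eye(3)-np.outer(v,v))@(p-e))) for e,v in rs]
def load(n): return np.load(f"pics/{n}.npy",allow_pickle=True).item()
def blobs(c,lo,hi,box,minA=3):
    x0,y0,x1,y1=box; hsv=cv2.cvtColor(c["image"][y0:y1,x0:x1],cv2.COLOR_RGB2HSV)
    m=cv2.inRange(hsv,np.array(lo),np.array(hi)); n,l,st,ce=cv2.connectedComponentsWithStats(m)
    return [(np.round(ce[i]+[x0,y0],1).tolist(),st[i,:5].tolist()) for i in range(1,n) if st[i,4]>=minA]
E
python3 - <<'E'
from h import *
for n,b in [("top0",(255,145,370,240)),("scene0",(130,130,270,245))]:
    c=load(n); im=c["image"][b[1]:b[3],b[0]:b[2],::-1]
    cv2.imwrite(f"pics/{n}_z.png",cv2.resize(im,None,fx=5,fy=5,interpolation=cv2.INTER_CUBIC))
    print(n,"orange",blobs(c,(5,150,120),(25,255,255),b))
    print("yellow",blobs(c,(24,150,120),(35,255,255),b))
    print("red",blobs(c,(172,150,100),(180,255,255),b),blobs(c,(0,150,100),(4,255,255),b))
    print("white",blobs(c,(0,0,215),(180,50,255),b))
E
```

```text
top0 orange [([345.6, 192.2], [88, 45, 6, 6, 25])]
yellow [([281.7, 180.7], [26, 35, 2, 2, 3])]
red [([310.3, 180.0], [55, 34, 2, 3, 3])] [([302.0, 175.3], [46, 29, 3, 3, 7]), ([305.8, 177.2], [50, 31, 3, 3, 6]), ([309.0, 180.0], [53, 34, 3, 3, 5])]
white [([339.7, 178.3], [78, 23, 15, 22, 155]), ([304.1, 188.4], [46, 39, 7, 10, 29]), ([290.1, 194.9], [31, 42, 10, 16, 81]), ([343.7, 203.0], [83, 55, 13, 7, 40])]
scene0 orange [([173.7, 150.1], [41, 17, 7, 10, 38]), ([223.5, 208.4], [89, 74, 10, 10, 70]), ([256.9, 234.0], [123, 100, 9, 8, 34])]
yellow [([221.8, 196.4], [90, 65, 5, 4, 14])]
red [([197.8, 187.8], [64, 53, 8, 10, 24])] [([196.2, 185.3], [64, 53, 5, 6, 13]), ([199.2, 190.6], [68, 60, 3, 2, 5])]
white []
```

```bash
true
```

```text
(no output)
```

View pics/top0_z.png

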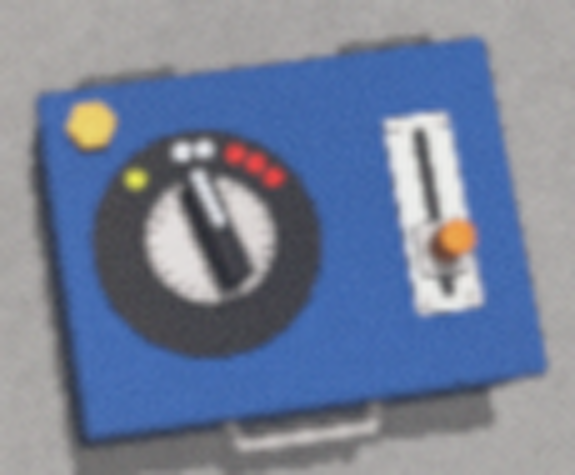

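View pics/scene0_z.png

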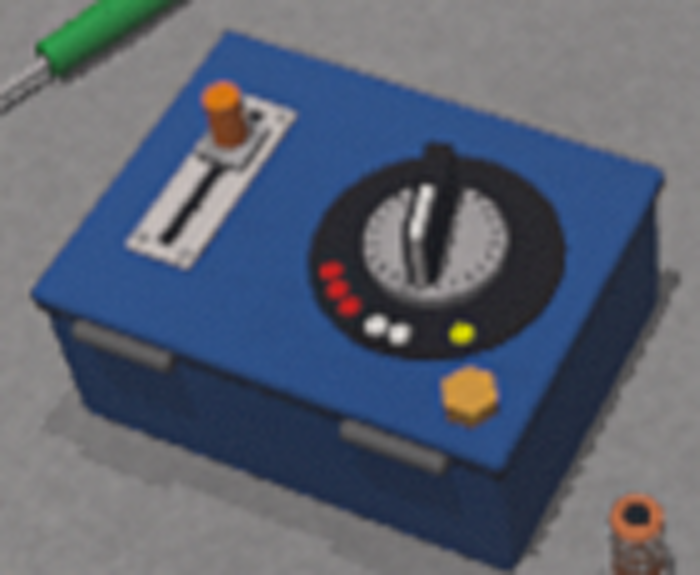

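Run:
```python
from h import *
C={}
for n,b in [("top0",(268,165,322,222)),("scene0",(188,155,248,208))]:
    c=load(n);C[n]=c; im=c["image"][b[1]:b[3],b[0]:b[2]].astype(int)
    m=((im[:,:,2]-im[:,:,0])<30).astype(np.uint8)   # non-blue
    k,l,st,ce=cv2.connectedComponentsWithStats(m); i=1+np.argmax(st[1:,4]); m=(l==i).astype(np.uint8)
    cs,_=cv2.findContours(m,cv2.RETR_EXTERNAL,cv2.CHAIN_APPROX_NONE); h=cv2.convexHull(max(cs,key=len))
    e=cv2.fitEllipse(h); print(n,np.array(e[0])+b[:2],e[1:],st[i]); c["ring"]=np.array(e[0])+b[:2]
    print(onz(c,c["ring"],109))
print("ring tri",tri([ray(C[n],C[n]["ring"]) for n in C]))
cor={"top0":[(38,95),(487,40),(547,372),(85,440)],"scene0":[(503,472),(35,295),(228,30),(663,175)]}
off={"top0":(255,145),"scene0":(130,130)}
for i in range(4):
    print(i,tri([ray(C[n],np.array(cor[n][i])/5+off[n]-0.4) for n in C]),[onz(C[n],np.array(cor[n][i])/5+off[n]-0.4,105).round(1) for n in C])
# knob top center
kt={"top0":(345.6,192.4),"scene0":(130+220/5,130+97/5)}
print("knobtop",tri([ray(C[n],kt[n]) for n in C]),[onz(C[n],kt[n],145).round(1) for n in C])
c=C["top0"]
dots=dict(y=(281.7,180.7),w1=(255+182/5,145+152/5),w2=(255+204/5,145+149/5),r1=(302,175.3),r2=(305.8,177.2),r3=(309.4,180))
sc=dict(y=(130+461/5,130+333/5),w1=(130+399/5,130+334/5),w2=(130+375/5,130+325/5),r1=(130+348/5,130+306/5),r2=(130+339/5,130+289/5),r3=(130+331/5,130+270/5))
for k in dots: print(k,onz(c,dots[k],109).round(1),onz(C["scene0"],sc[k],109).round(1))
# pointer: ends of bar top in top img
for p in [(255+200/5,145+172/5),(255+232/5,145+285/5)]: print("bar",onz(c,p,155).round(1))
for p in [(130+428/5,130+186/5),(130+440/5,130+148/5)]: print("bar sc",onz(C["scene0"],p,155).round(1))
```

```text
top0 [295.88053894 193.33758163] ((43.785438537597656, 44.708431243896484), 127.54329681396484) [   6    7   45   44 1554]
[ 552.14232777 -142.37890553  109.        ]
scene0 [216.88838959 180.84506798] ((41.5898323059082, 50.3267707824707), 81.4737777709961) [   4    4   51   43 1640]
[ 554.68636634 -141.52704964  109.        ]
ring tri (array([ 552.8077302 , -142.98161731,  105.91247064]), [0.1881009403017732, 0.18810094030174085])
0 (array([631.11891891, -54.05062509,  99.68687981]), [1.4294561972826987, 1.4294561972827675]) [array([630.4, -55.1, 105. ]), array([633.2, -50.5, 105. ])]
1 (array([ 666.55176631, -294.16684879,   99.40724787]), [1.7796139518653231, 1.7796139518653187]) [array([ 665.9, -294.2,  105. ]), array([ 668.5, -288.3,  105. ])]
2 (array([ 488.86572727, -319.75290651,  103.71282388]), [0.07906621922904532, 0.0790662192289606]) [array([ 488.7, -319.4,  105. ]), array([ 489.7, -318.7,  105. ])]
3 (array([451.40742297, -81.68244819,  99.97625885]), [0.9754336985061094, 0.9754336985061344]) [array([450.6, -80.4, 105. ]), array([455.3, -80.3, 105. ])]
knobtop (array([ 550.98021012, -263.83321734,  142.2149544 ]), [0.6674014011526687, 0.667401401152629]) [array([ 550.1, -262.5,  145. ]), array([ 552.9, -262.5,  145. ])]
y [ 584.7 -105.8  109. ] [ 584.9 -105.2  109. ]
w1 [ 599.3 -131.1  109. ] [ 600.1 -128.6  109. ]
w2 [ 601.2 -142.6  109. ] [ 601.8 -140.8  109. ]
r1 [ 600.2 -158.8  109. ] [ 599.6 -157.6  109. ]
r2 [ 595.3 -168.6  109. ] [ 594.1 -166.9  109. ]
r3 [ 588. -178.  109.] [ 587.3 -176.7  109. ]
bar [ 578.6 -134.   155. ]
bar [ 522.2 -149.4  155. ]
bar sc [ 551.9 -142.   155. ]
bar sc [ 530.9 -150.5  155. ]
```

Lid corners triangulate to z≈100–105. The dial axis is near (553,-142) and the knob near (551,-263), with safe yaw about 8.5°. The bar lies at about 15° world yaw, so dial ≈ -0.1. I'm moving over the dial and turning the tool so its x runs along the bar.

```bash
python3 -m handwheel '[{"x":-0.9,"y":-0.81,"turn":1.0,"grip":1},{"x":-0.9,"y":-0.81,"turn":1.0,"grip":1},{"x":-0.9,"y":-0.81,"turn":1.0,"grip":1},{"x":-0.9,"y":-0.81,"turn":1.0,"grip":1},{"x":-0.9,"y":-0.81,"turn":1.0,"grip":1},{"x":-0.9,"y":-0.81,"turn":1.0,"grip":1},{"x":-0.9,"y":-0.81,"turn":1.0,"grip":1},{"x":-0.9,"y":-0.81,"turn":1.0,"grip":1},{"x":-0.9,"y":-0.81,"turn":1.0,"grip":1},{"x":-0.9,"y":-0.81,"turn":1.0,"grip":1},{"x":-0.9,"y":-0.81,"turn":1.0,"grip":1}]'
cat >> h.py <<'E'
def where():
    from plant import state
    s=state(); M=R.from_rotvec(s["tool_rot"]).as_matrix()
    print("t",round(s["time_s"],2),"tcp",s["tcp_pos"].round(1),"xyaw",np.degrees(np.arctan2(M[1,0],M[0,0])).round(2),"q",s["joint_positions"].round(2),"F",s["wrist_force"].round(1),"Tq",s["torque"].round(2),"grip",round(s["gripper_width"],3))
    return s,M
def togo(x,y,z,yaw=None):
    s,M=where(); d=M.T@(np.array([x,y,z])-s["tcp_pos"]); print("shift units",(d/250).round(4))
    if yaw is not None:
        c=np.degrees(np.arctan2(M[1,0],M[0,0])); t=-((yaw-c+180)%360-180); print("turn units",round(t/90,4))
E
python3 -c "
from h import *
togo(553,-142,231,15.3)"
```

```text
t 0.15 tcp [279.8 558.1 230.3] xyaw 153.37 q [ 1.04  0.31  1.63  0.    1.2  -0.07] F [ 0.  -0.2 -0.1] Tq [ 0.02 -0.01 -0.05] grip 0.997
shift units [-2.2321e+00 -2.0136e+00  4.0000e-04]
turn units 1.5341validation failed for argument at $[0]...
```

```bash
python3 -m handwheel '[{"grip":1,"x":-0.9,"y":-0.81,"z":0,"turn":1.0},{"grip":1,"x":-0.9,"y":-0.81,"z":0,"turn":1.0},{"grip":1,"x":-0.9,"y":-0.81,"z":0,"turn":1.0},{"grip":1,"x":-0.9,"y":-0.81,"z":0,"turn":1.0},{"grip":1,"x":-0.9,"y":-0.81,"z":0,"turn":1.0},{"grip":1,"x":-0.9,"y":-0.81,"z":0,"turn":1.0},{"grip":1,"x":-0.9,"y":-0.81,"z":0,"turn":1.0},{"grip":1,"x":-0.9,"y":-0.81,"z":0,"turn":1.0},{"grip":1,"x":-0.9,"y":-0.81,"z":0,"turn":1.0},{"grip":1,"x":-0.9,"y":-0.81,"z":0,"turn":1.0},{"grip":1,"x":-0.9,"y":-0.81,"z":0,"turn":1.0}]'
python3 -c "
from h import *
togo(553,-142,231,15.3)"
```

```text
time_s: 1.25
tcp_pos: [390.3, 276.5, 231.0]
tool_rot: [-2.677, -1.644, 0.001]
wrist_force: [0.3, -0.3, 0.1]
gripper_width: 1.0
t 1.25 tcp [390.3 276.5 231. ] xyaw 63.1 q [0.53 0.02 1.97 0.   1.15 0.99] F [ 0.3 -0.3  0.1] Tq [-0.02  0.02  0.04] grip 1.0
shift units [-1.1985e+00  1.3375e+00  1.0000e-04]
turn units 0.5311
```

```bash
python3 -m handwheel '[{"grip":1,"x":-0.9,"y":1.0,"z":0,"turn":0.53},{"grip":1,"x":-0.9,"y":1.0,"z":0,"turn":0.53},{"grip":1,"x":-0.9,"y":1.0,"z":0,"turn":0.53},{"grip":1,"x":-0.9,"y":1.0,"z":0,"turn":0.53},{"grip":1,"x":-0.9,"y":1.0,"z":0,"turn":0.53},{"grip":1,"x":-0.9,"y":1.0,"z":0,"turn":0.53},{"grip":1,"x":-0.9,"y":1.0,"z":0,"turn":0.53},{"grip":1,"x":-0.9,"y":1.0,"z":0,"turn":0.53}]'
python3 -c "
from h import *
togo(553,-142,231,15.3)"
```

```text
time_s: 2.05
tcp_pos: [514.6, -40.6, 231.3]
tool_rot: [3.111, 0.42, 0.002]
wrist_force: [-0.5, 0.3, 0.0]
gripper_width: 1.001
t 2.05 tcp [514.6 -40.6 231.3] xyaw 15.37 q [-0.16  0.1   1.89 -0.    1.16  1.14] F [-0.5  0.3  0. ] Tq [0.02 0.01 0.06] grip 1.001
shift units [0.0405 0.4319 0.0023]
turn units 0.0008
```

```bash
python3 -m handwheel '[{"grip":1,"x":0.04,"y":0.432,"z":0,"turn":0},{"grip":1,"x":0.04,"y":0.432,"z":0,"turn":0},{"grip":1,"x":0.04,"y":0.432,"z":0,"turn":0},{"grip":1,"x":0.04,"y":0.432,"z":0,"turn":0},{"grip":1,"x":0.04,"y":0.432,"z":0,"turn":0}]'
python3 - <<'E'
from h import *
from plant import read_camera
s,M=where(); c=read_camera("wrist"); cv2.imwrite("pics/w1.png",c["image"][:,:,::-1]); np.save("pics/w1.npy",{**c,"state":s},allow_pickle=True)
print(proj(c,(553,-142,155),s))
E
```

```text
time_s: 2.55
tcp_pos: [551.1, -136.2, 230.6]
tool_rot: [-3.11, -0.428, 0.002]
wrist_force: [-0.1, 0.2, -0.2]
gripper_width: 1.0
t 2.55 tcp [ 551.1 -136.2  230.6] xyaw 15.69 q [-0.32  0.2   1.77  0.    1.17  0.98] F [-0.1  0.2 -0.2] Tq [-0.02 -0.02  0.05] grip 1.0
[264.93566543 202.39011261]
```

```bash
true
```

```text
(no output)
```

View pics/w1.png

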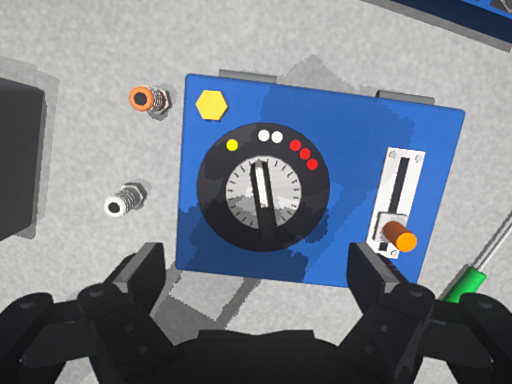

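The wrist view shows the dial bar from about (262,160) to (267,238), with the pointer end towards the white dots and the knob top at (405,242). It agrees with my estimate, so I'll refine from this view.

Run:
```python
from h import *
c=load("w1"); s=c["state"]
b=(195,120,335,255); cv2.imwrite("pics/w1_z.png",cv2.resize(c["image"][b[1]:b[3],b[0]:b[2],::-1],None,fx=4,fy=4,interpolation=cv2.INTER_CUBIC))
b=(185,115,345,262); im=c["image"][b[1]:b[3],b[0]:b[2]].astype(int)
m=((im[:,:,2]-im[:,:,0])<25).astype(np.uint8); m=cv2.morphologyEx(m,cv2.MORPH_OPEN,np.ones((3,3),np.uint8))
k,l,st,ce=cv2.connectedComponentsWithStats(m); i=1+np.argmax(st[1:,4]); m=(l==i).astype(np.uint8)
cs,_=cv2.findContours(m,cv2.RETR_EXTERNAL,cv2.CHAIN_APPROX_NONE); e=cv2.fitEllipse(cv2.convexHull(max(cs,key=len)))
print(np.array(e[0])+b[:2],e[1:],st[i],onz(c,np.array(e[0])+b[:2],109,s).round(1))
for nm,lo,hi in [("orange",(5,150,120),(22,255,255)),("yel",(24,150,120),(35,255,255)),("red",(0,150,100),(4,255,255)),("white",(0,0,225),(180,30,255))]:
    for ce,stt in blobs(c,lo,hi,(180,115,430,265),15): print(nm,ce,stt,onz(c,ce,109,s).round(1),onz(c,ce,145,s).round(1))
```

```text
[262.87953949 186.81606293] ((128.462646484375, 132.13632202148438), 83.42630767822266) [   12     8   133   129 13339] [ 553.3 -141.3  109. ]
orange [401.3, 236.4] [206, 107, 30, 30, 532] [ 542.7 -279.7  109. ] [ 552.5 -257.6  145. ]
yel [211.2, 116.4] [22, 0, 19, 5, 68] [600.  -82.7 109. ] [602.1 -87.5 145. ]
yel [231.7, 144.7] [46, 24, 12, 12, 107] [ 581.8 -105.2  109. ] [ 586.3 -107.   145. ]
red [294.9, 145.0] [110, 25, 11, 11, 91] [ 596.3 -157.5  109. ] [ 598.9 -152.1  145. ]
red [304.4, 153.6] [120, 34, 10, 10, 85] [ 591.5 -167.6  109. ] [ 594.7 -160.8  145. ]
red [311.6, 164.0] [127, 45, 10, 9, 75] [ 584.6 -176.5  109. ] [ 588.7 -168.5  145. ]
white [263.3, 135.0] [79, 15, 10, 11, 90] [ 597. -129.  109.] [ 599.5 -127.5  145. ]
white [276.5, 136.7] [92, 17, 10, 11, 89] [ 598.7 -140.3  109. ] [ 601.  -137.2  145. ]
white [394.8, 193.3] [187, 33, 58, 110, 2210] [ 579.9 -257.3  109. ] [ 584.7 -238.3  145. ]
white [261.0, 185.9] [76, 53, 11, 38, 231] [ 553.7 -139.5  109. ] [ 562.  -136.5  145. ]
white [248.3, 191.0] [65, 71, 8, 11, 53] [ 546.1 -129.8  109. ] [ 555.5 -128.2  145. ]
white [286.9, 202.4] [98, 82, 21, 12, 144] [ 545.3 -166.2  109. ] [ 554.8 -159.6  145. ]
```

```bash
true
```

```text
(no output)
```

View pics/w1_z.png

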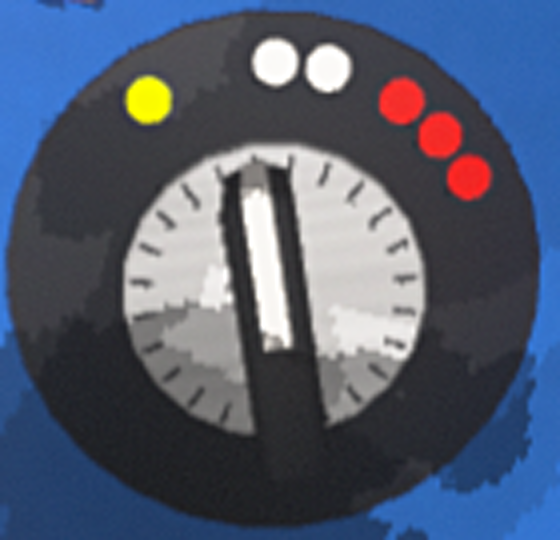

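Run:
```python
from h import *
c=load("w1"); s=c["state"]
f=lambda x,y: onz(c,(195+x/4-.4,120+y/4-.4),155,s)
P={}
for k,a,b in [("stripe",(258,190),(278,347)),("left",(231,195),(263,470)),("right",(289,192),(328,470))]:
    A,B=f(*a),f(*b); d=A-B; print(k,A.round(1),B.round(1),np.linalg.norm(d).round(1),np.degrees(np.arctan2(d[1],d[0])).round(2)); P[k]=(A,B)
print("center",((P["left"][0]+P["left"][1]+P["right"][0]+P["right"][1])/4).round(1))
ctr=np.array([553.2,-141.8])
dots=dict(y=(581.8,-105.2),w=(597.8,-134.6),r=(591.2,-167.2))
for k,p in dots.items():
    d=np.array(p)-[553.3,-141.3]; print(k,np.hypot(*d).round(1),np.degrees(np.arctan2(d[1],d[0])).round(2))
```

```text
stripe [ 577.4 -130.5  155. ] [ 549.9 -142.3  155. ] 29.9 23.09
left [ 575.2 -126.1  155. ] [ 525.2 -146.4  155. ] 53.9 22.14
right [ 578.6 -136.   155. ] [ 528.6 -158.4  155. ] 54.7 24.19
center [ 551.9 -141.7  155. ]
y 46.0 51.71
w 45.0 8.56
r 45.9 -34.35
```

The wrist stripe gives bar yaw ≈ 23°, so dial ≈ -0.25. I trust this over the coarse top-view estimate. Safe yaw is 8.5°. Next I correct the yaw, centre and descend.

```bash
python3 -c "
from h import *
togo(552.5,-142,125,23.1)"
```

```text
t 2.6 tcp [ 551.1 -135.9  230.8] xyaw 15.74 q [-0.32  0.2   1.77  0.    1.17  0.98] F [-0.5  0.5  0.1] Tq [ 0.01  0.02 -0.01] grip 0.998
shift units [-0.0007  0.0257  0.4231]
turn units -0.0818
```

```bash
python3 -m handwheel '[{"grip":1,"x":0,"y":0.026,"z":0.08,"turn":-0.082},{"grip":1,"x":0,"y":0.026,"z":0.16,"turn":-0.082},{"grip":0.5,"x":0,"y":0.026,"z":0.2,"turn":-0.082},{"grip":0.3,"x":0,"y":0.026,"z":0.2,"turn":-0.082},{"grip":0.2,"x":0,"y":0.026,"z":0.2,"turn":-0.082}]'
python3 - <<'E'
from h import *
from plant import read_camera
s,M=where(); c=read_camera("wrist"); cv2.imwrite("pics/w2.png",c["image"][:,:,::-1]); np.save("pics/w2.npy",{**c,"state":s},allow_pickle=True)
togo(552.5,-142,125,23.1)
E
```

```text
time_s: 3.1
tcp_pos: [553.8, -143.1, 181.7]
tool_rot: [-3.078, -0.629, -0.0]
wrist_force: [0.8, 1.1, 0.7]
gripper_width: 0.602
t 3.1 tcp [ 553.8 -143.1  181.7] xyaw 23.11 q [-0.33  0.26  1.8   0.    1.08  0.84] F [0.8 1.1 0.7] Tq [ 0.01 -0.    0.02] grip 0.602
t 3.15 tcp [ 554.3 -143.5  182.3] xyaw 23.09 q [-0.33  0.26  1.8   0.    1.08  0.84] F [-0.5 -0.4 -0.9] Tq [-0.07  0.   -0.  ] grip 0.6
shift units [-0.0046 -0.0084  0.229 ]
turn units -0.0001
```

```bash
true
```

```text
(no output)
```

View pics/w2.png

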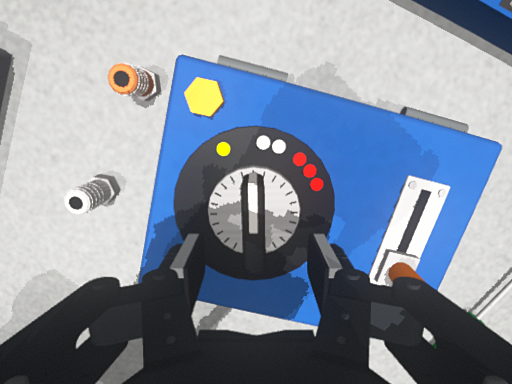

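The view shows the bar upright in the image at column ~254, aligned with the jaws and centred within about 1 mm. I descend and close.

```bash
python3 -m handwheel '[{"grip":0.2,"x":-0.005,"y":-0.005,"z":0.1,"turn":0},{"grip":0.2,"x":-0.005,"y":-0.005,"z":0.18,"turn":0},{"grip":0.2,"x":-0.005,"y":-0.005,"z":0.225,"turn":0},{"grip":0.2,"x":-0.005,"y":-0.005,"z":0.225,"turn":0},{"grip":-1,"x":-0.005,"y":-0.005,"z":0.225,"turn":0},{"grip":-1,"x":-0.005,"y":-0.005,"z":0.225,"turn":0},{"grip":-1,"x":-0.005,"y":-0.005,"z":0.225,"turn":0},{"grip":-1,"x":-0.005,"y":-0.005,"z":0.225,"turn":0},{"grip":-1,"x":-0.005,"y":-0.005,"z":0.225,"turn":0},{"grip":-1,"x":-0.005,"y":-0.005,"z":0.225,"turn":0},{"grip":-1,"x":-0.005,"y":-0.005,"z":0.225,"turn":0}]'
python3 - <<'E'
from h import *
from plant import read_camera
togo(552.5,-142,125,-31.6)
E
```

```text
time_s: 4.25
tcp_pos: [552.7, -142.1, 126.7]
tool_rot: [-3.077, -0.626, -0.003]
wrist_force: [-1.7, 4.6, 5.9]
gripper_width: 0.154
t 4.25 tcp [ 552.7 -142.1  126.7] xyaw 23.01 q [-0.33  0.33  1.84  0.    0.97  0.84] F [-1.7  4.6  5.9] Tq [ 0.77  0.15 -0.02] grip 0.154
shift units [-0.0007 -0.0006  0.0069]
turn units 0.6068
```

```bash
python3 -m handwheel '[{"grip":-1,"x":0,"y":0,"z":0,"turn":0.06},{"grip":-1,"x":0,"y":0,"z":0,"turn":0.12},{"grip":-1,"x":0,"y":0,"z":0,"turn":0.18},{"grip":-1,"x":0,"y":0,"z":0,"turn":0.24},{"grip":-1,"x":0,"y":0,"z":0,"turn":0.3},{"grip":-1,"x":0,"y":0,"z":0,"turn":0.36},{"grip":-1,"x":0,"y":0,"z":0,"turn":0.42},{"grip":-1,"x":0,"y":0,"z":0,"turn":0.48},{"grip":-1,"x":0,"y":0,"z":0,"turn":0.53},{"grip":-1,"x":0,"y":0,"z":0,"turn":0.57},{"grip":-1,"x":0,"y":0,"z":0,"turn":0.595},{"grip":-1,"x":0,"y":0,"z":0,"turn":0.606},{"grip":-1,"x":0,"y":0,"z":0,"turn":0.606}]'
python3 - <<'E'
from h import *
from plant import read_camera
togo(552.5,-142,125,-31.6)
s,M=where()
for n in ["wrist","top"]:
    c=read_camera(n); cv2.imwrite(f"pics/{n}3.png",c["image"][:,:,::-1]); np.save(f"pics/{n}3.npy",{**c,"state":s},allow_pickle=True)
c=load("top3");cv2.imwrite("pics/top3_z.png",cv2.resize(c["image"][145:240,255:370,::-1],None,fx=5,fy=5,interpolation=cv2.INTER_CUBIC))
E
```

```text
time_s: 5.55
tcp_pos: [552.6, -143.6, 126.7]
tool_rot: [3.023, -0.852, 0.002]
wrist_force: [-2.3, 1.6, 5.7]
gripper_width: 0.152
t 5.55 tcp [ 552.6 -143.6  126.7] xyaw -31.49 q [-0.33  0.33  1.84 -0.    0.97  1.79] F [-2.3  1.6  5.7] Tq [ 0.12  0.47 -0.09] grip 0.152
shift units [-0.0036 -0.0051  0.0067]
turn units 0.0012
t 5.55 tcp [ 552.6 -143.6  126.7] xyaw -31.49 q [-0.33  0.33  1.84 -0.    0.97  1.79] F [-2.3  1.6  5.7] Tq [ 0.12  0.47 -0.09] grip 0.152
```

```bash
true
```

```text
(no output)
```

View pics/wrist3.png

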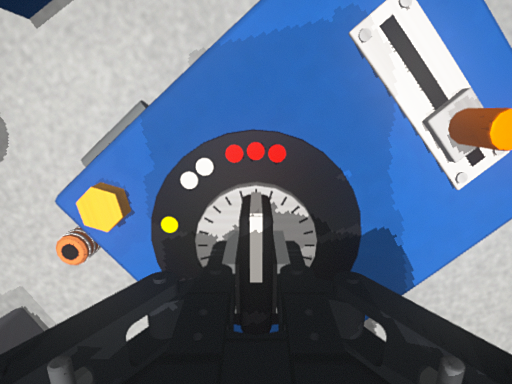

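The view shows the bar pointer at column 256, with the middle red dot at (256,151), so it is on target. I pause, then turn back 80.2°.

```bash
python3 -m handwheel '[{"grip":-1,"x":0,"y":0,"z":0,"turn":0},{"grip":-1,"x":0,"y":0,"z":0,"turn":0},{"grip":-1,"x":0,"y":0,"z":0,"turn":0},{"grip":-1,"x":0,"y":0,"z":0,"turn":0},{"grip":-1,"x":0,"y":0,"z":0,"turn":0},{"grip":-1,"x":0,"y":0,"z":0,"turn":0},{"grip":-1,"x":0,"y":0,"z":0,"turn":0},{"grip":-1,"x":0,"y":0,"z":0,"turn":0},{"grip":-1,"x":0,"y":0,"z":0,"turn":0}]'
python3 -c "
from h import *
togo(552.5,-142,125,48.6)"
python3 -m handwheel '[{"grip":-1,"x":0,"y":0,"z":0,"turn":-0.06},{"grip":-1,"x":0,"y":0,"z":0,"turn":-0.12},{"grip":-1,"x":0,"y":0,"z":0,"turn":-0.18},{"grip":-1,"x":0,"y":0,"z":0,"turn":-0.24},{"grip":-1,"x":0,"y":0,"z":0,"turn":-0.3},{"grip":-1,"x":0,"y":0,"z":0,"turn":-0.36},{"grip":-1,"x":0,"y":0,"z":0,"turn":-0.42},{"grip":-1,"x":0,"y":0,"z":0,"turn":-0.48},{"grip":-1,"x":0,"y":0,"z":0,"turn":-0.54},{"grip":-1,"x":0,"y":0,"z":0,"turn":-0.6},{"grip":-1,"x":0,"y":0,"z":0,"turn":-0.66},{"grip":-1,"x":0,"y":0,"z":0,"turn":-0.72},{"grip":-1,"x":0,"y":0,"z":0,"turn":-0.78},{"grip":-1,"x":0,"y":0,"z":0,"turn":-0.83},{"grip":-1,"x":0,"y":0,"z":0,"turn":-0.865},{"grip":-1,"x":0,"y":0,"z":0,"turn":-0.885},{"grip":-1,"x":0,"y":0,"z":0,"turn":-0.89},{"grip":-1,"x":0,"y":0,"z":0,"turn":-0.89},{"grip":-1,"x":0,"y":0,"z":0,"turn":-0.89}]'
python3 - <<'E'
from h import *
from plant import read_camera
s,M=where()
for n in ["wrist"]:
    c=read_camera(n); cv2.imwrite(f"pics/{n}4.png",c["image"][:,:,::-1]); np.save(f"pics/{n}4.npy",{**c,"state":s},allow_pickle=True)
E
```

```text
time_s: 6.55
tcp_pos: [552.6, -143.6, 126.7]
tool_rot: [3.023, -0.852, 0.002]
wrist_force: [-1.9, 0.7, 6.2]
gripper_width: 0.156
t 6.55 tcp [ 552.6 -143.6  126.7] xyaw -31.48 q [-0.33  0.33  1.84 -0.    0.97  1.79] F [-1.9  0.7  6.2] Tq [ 0.08  0.44 -0.05] grip 0.156
shift units [-0.0035 -0.0051  0.0068]
turn units -0.8897
time_s: 8.45
tcp_pos: [552.3, -141.4, 126.7]
tool_rot: [-2.861, -1.291, -0.002]
wrist_force: [-3.1, 6.7, 7.3]
gripper_width: 0.153
t 8.45 tcp [ 552.3 -141.4  126.7] xyaw 48.59 q [-0.33  0.33  1.84  0.    0.97  0.39] F [-3.1  6.7  7.3] Tq [0.94 0.37 0.07] grip 0.153
```

```bash
true
```

```text
(no output)
```

View pics/wrist4.png

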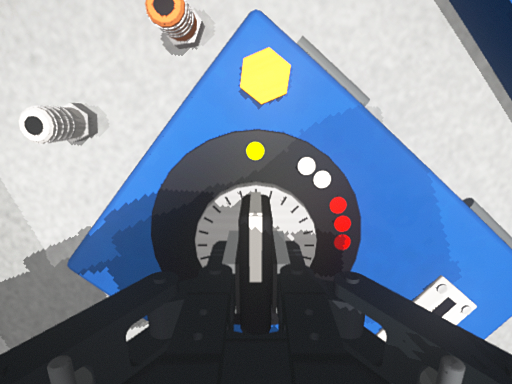

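The view shows the pointer at column 256 and the yellow dot at (255,151). I release and go up.

```bash
python3 -m handwheel '[{"grip":-0.2,"x":0,"y":0,"z":0,"turn":0},{"grip":0,"x":0,"y":0,"z":0,"turn":0},{"grip":0,"x":0,"y":0,"z":0,"turn":0},{"grip":0,"x":0,"y":0,"z":0,"turn":0},{"grip":0,"x":0,"y":0,"z":-0.1,"turn":0},{"grip":0,"x":0,"y":0,"z":-0.25,"turn":0},{"grip":0,"x":0,"y":0,"z":-0.35,"turn":0},{"grip":0,"x":0,"y":0,"z":-0.35,"turn":0},{"grip":0,"x":0,"y":0,"z":-0.35,"turn":0}]'
python3 - <<'E'
from h import *
from plant import read_camera
s,M=where()
for n in ["wrist"]:
    c=read_camera(n); cv2.imwrite(f"pics/{n}5.png",c["image"][:,:,::-1]); np.save(f"pics/{n}5.npy",{**c,"state":s},allow_pickle=True)
togo(551,-263,200,8.5)
E
```

```text
time_s: 9.4
tcp_pos: [552.3, -143.5, 212.8]
tool_rot: [2.862, 1.293, 0.001]
wrist_force: [-0.0, 0.7, 0.3]
gripper_width: 0.499
t 9.4 tcp [ 552.3 -143.5  212.8] xyaw 48.6 q [-0.33  0.22  1.78 -0.    1.14  0.39] F [-0.   0.7  0.3] Tq [ 0.01 -0.04  0.03] grip 0.499
t 9.45 tcp [ 551.3 -143.1  211.4] xyaw 48.6 q [-0.33  0.22  1.78 -0.    1.14  0.39] F [ 0.5 -0.4 -0.1] Tq [0.03 0.01 0.04] grip 0.502
shift units [-0.3605  0.3162  0.0456]
turn units 0.4456
```

```bash
true
```

```text
(no output)
```

View pics/wrist5.png

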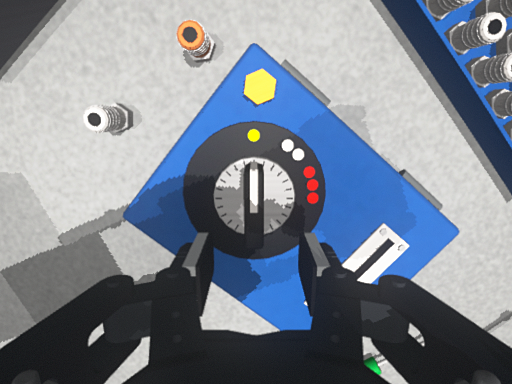

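After release the pointer stays at (253,165) in line with the yellow dot at (253,135). Next is the knob.

```bash
python3 -m handwheel '[{"grip":0,"x":-0.36,"y":0.316,"z":0,"turn":0.446},{"grip":0,"x":-0.36,"y":0.316,"z":0,"turn":0.446},{"grip":0,"x":-0.36,"y":0.316,"z":0,"turn":0.446},{"grip":0,"x":-0.36,"y":0.316,"z":0,"turn":0.446},{"grip":0,"x":-0.36,"y":0.316,"z":0,"turn":0.446},{"grip":0,"x":-0.36,"y":0.316,"z":0,"turn":0.446},{"grip":0,"x":-0.36,"y":0.316,"z":0,"turn":0.446},{"grip":0,"x":-0.36,"y":0.316,"z":0,"turn":0.446}]'
python3 - <<'E'
from h import *
from plant import read_camera
s,M=where()
c=read_camera("wrist"); cv2.imwrite(f"pics/wrist6.png",c["image"][:,:,::-1]); np.save(f"pics/wrist6.npy",{**c,"state":s},allow_pickle=True)
for ce,stt in blobs(c,(5,150,90),(22,255,255),(200,120,330,300),15): print(ce,stt,onz(c,ce,130,s).round(1),onz(c,ce,145,s).round(1))
E
```

```text
time_s: 10.25
tcp_pos: [551.4, -262.5, 211.5]
tool_rot: [-3.132, -0.235, 0.002]
wrist_force: [-0.3, -0.5, 0.6]
gripper_width: 0.502
t 10.25 tcp [ 551.4 -262.5  211.5] xyaw 8.57 q [-0.52  0.3   1.69 -0.    1.16  0.91] F [-0.3 -0.5  0.6] Tq [-0.03  0.01 -0.01] grip 0.502
[257.8, 205.7] [46, 70, 24, 32, 585] [ 547.3 -264.2  130. ] [ 552.  -263.4  145. ]
```

```bash
true
```

```text
(no output)
```

View pics/wrist6.png

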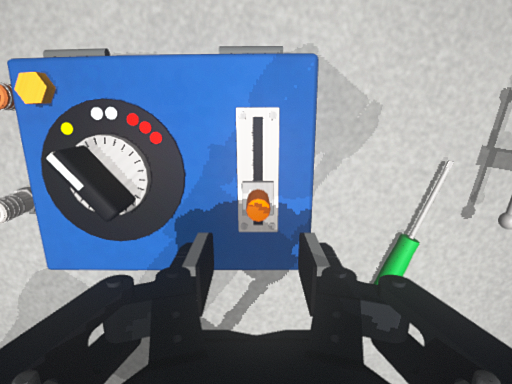

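The knob centre is near (550.3,-263.4). I descend, grip with the tips above the foot, and check before sliding.

```bash
python3 -m handwheel '[{"grip":0,"x":-0.005,"y":0.003,"z":0.15,"turn":0},{"grip":0,"x":-0.005,"y":0.003,"z":0.28,"turn":0},{"grip":0,"x":-0.005,"y":0.003,"z":0.365,"turn":0},{"grip":0,"x":-0.005,"y":0.003,"z":0.365,"turn":0},{"grip":-1,"x":-0.005,"y":0.003,"z":0.365,"turn":0},{"grip":-1,"x":-0.005,"y":0.003,"z":0.365,"turn":0},{"grip":-1,"x":-0.005,"y":0.003,"z":0.365,"turn":0},{"grip":-1,"x":-0.005,"y":0.003,"z":0.365,"turn":0},{"grip":-1,"x":-0.005,"y":0.003,"z":0.365,"turn":0}]'
python3 -m handwheel '[{"grip":-1,"x":0.01,"y":0,"z":0,"turn":0},{"grip":-1,"x":0.03,"y":0,"z":0,"turn":0},{"grip":-1,"x":0.05,"y":0,"z":0,"turn":0},{"grip":-1,"x":0.07,"y":0,"z":0,"turn":0},{"grip":-1,"x":0.09,"y":0,"z":0,"turn":0},{"grip":-1,"x":0.11,"y":0,"z":0,"turn":0},{"grip":-1,"x":0.13,"y":0,"z":0,"turn":0},{"grip":-1,"x":0.145,"y":0,"z":0,"turn":0},{"grip":-1,"x":0.145,"y":0,"z":0,"turn":0}]'
python3 -c "
from h import *
where()"
```

```text
time_s: 11.2
tcp_pos: [551.9, -264.1, 123.1]
tool_rot: [3.132, 0.232, 0.004]
wrist_force: [0.1, 2.6, 5.2]
gripper_width: 0.19
time_s: 12.1
tcp_pos: [587.4, -258.6, 123.1]
tool_rot: [3.133, 0.232, 0.002]
wrist_force: [-2.1, 2.5, 5.9]
gripper_width: 0.186
t 12.1 tcp [ 587.4 -258.6  123.1] xyaw 8.48 q [-0.48  0.45  1.67  0.    1.02  0.94] F [-2.1  2.5  5.9] Tq [0.42 0.27 0.03] grip 0.186
```

```bash
python3 -m handwheel '[{"grip":-1,"x":0.008,"y":0,"z":0,"turn":0},{"grip":-1,"x":0.016,"y":0,"z":0,"turn":0},{"grip":-1,"x":0.024,"y":0,"z":0,"turn":0},{"grip":-1,"x":0.024,"y":0,"z":0,"turn":0}]'
python3 -c "
from h import *
where()"
```

```text
time_s: 12.5
tcp_pos: [591.5, -257.9, 123.1]
tool_rot: [3.133, 0.233, -0.004]
wrist_force: [-5.8, 2.1, 8.8]
gripper_width: 0.184
t 12.5 tcp [ 591.5 -257.9  123.1] xyaw 8.51 q [-0.48  0.46  1.66 -0.    1.02  0.95] F [-5.8  2.1  8.8] Tq [ 0.29  0.89 -0.01] grip 0.184
```

```bash
python3 -m handwheel '[{"grip":-1,"x":0.008,"y":0,"z":0,"turn":0},{"grip":-1,"x":0.016,"y":0,"z":0,"turn":0},{"grip":-1,"x":0.016,"y":0,"z":0,"turn":0}]'
python3 -c "
from h import *
where()"
```

```text
time_s: 12.8
tcp_pos: [591.6, -257.8, 123.0]
tool_rot: [-3.132, -0.234, 0.018]
wrist_force: [-14.2, 1.3, 14.8]
gripper_width: 0.188
t 12.8 tcp [ 591.6 -257.8  123. ] xyaw 8.55 q [-0.48  0.47  1.65 -0.01  1.03  0.95] F [-14.2   1.3  14.8] Tq [ 0.02  2.19 -0.01] grip 0.188
```

The TCP no longer moves (40.2 mm travelled) while the force climbs to 14 N, so the bolt is at its stop. I ease off slightly, release, retreat upward and look.

```bash
python3 -m handwheel '[{"grip":-1,"x":-0.012,"y":0,"z":0,"turn":0},{"grip":-0.2,"x":-0.012,"y":0,"z":0,"turn":0},{"grip":0,"x":-0.012,"y":0,"z":0,"turn":0},{"grip":0,"x":-0.012,"y":0,"z":0,"turn":0},{"grip":0,"x":-0.012,"y":0,"z":0,"turn":0},{"grip":0,"x":-0.012,"y":0,"z":-0.1,"turn":0},{"grip":0,"x":-0.012,"y":0,"z":-0.25,"turn":0},{"grip":0,"x":-0.012,"y":0,"z":-0.4,"turn":0},{"grip":0,"x":-0.2,"y":0,"z":-0.4,"turn":0},{"grip":0,"x":-0.4,"y":0,"z":-0.4,"turn":0},{"grip":0,"x":-0.4,"y":0,"z":-0.4,"turn":0},{"grip":0,"x":-0.4,"y":0,"z":-0.4,"turn":0}]'
python3 - <<'E'
from h import *
from plant import read_camera
s,M=where()
for n in ["wrist","top","scene"]:
    c=read_camera(n); cv2.imwrite(f"pics/{n}7.png",c["image"][:,:,::-1]); np.save(f"pics/{n}7.npy",{**c,"state":s},allow_pickle=True)
c=load("scene7");print(blobs(c,(5,150,90),(22,255,255),(130,130,230,220),15))
E
```

```text
time_s: 14.0
tcp_pos: [496.7, -271.9, 221.1]
tool_rot: [-3.133, -0.23, -0.0]
wrist_force: [-0.3, -0.3, -0.0]
gripper_width: 0.496
t 14.0 tcp [ 496.7 -271.9  221.1] xyaw 8.39 q [-0.58  0.21  1.78  0.    1.15  0.85] F [-0.3 -0.3 -0. ] Tq [ 0.05  0.05 -0.04] grip 0.496
[([165.8, 164.2], [32, 29, 8, 12, 71]), ([223.5, 208.7], [89, 74, 10, 10, 77])]
```

```bash
true
```

```text
(no output)
```

View pics/wrist7.png

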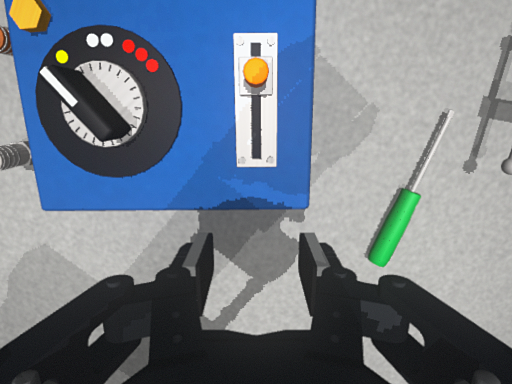

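View pics/scene7.png

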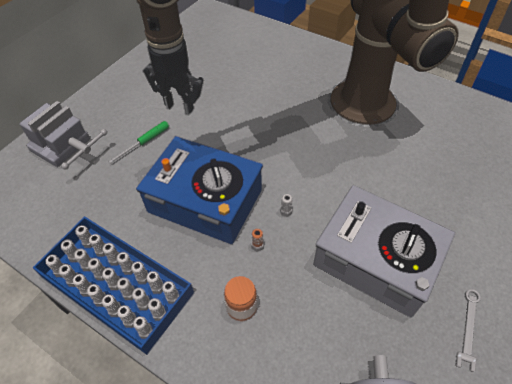

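The wrist view shows the pointer at (42,70), just below the yellow dot at (62,57). The parallax of the tall bar explains that offset. The knob is at (256,71), the far end of its track. A final numeric check follows.

Run:
```python
from h import *
c=load("wrist7");s=c["state"]
m=c["image"].min(2)>200; sub=np.zeros_like(m); sub[62:110,36:82]=m[62:110,36:82]
k,l,st,ce=cv2.connectedComponentsWithStats(sub.astype(np.uint8)); i=1+np.argmax(st[1:,4])
p=np.argwhere(l==i)[:,::-1].astype(np.float32); print(st[i])
W=np.array([onz(c,q,155,s)[:2] for q in p],np.float32); v=cv2.fitLine(W,cv2.DIST_HUBER,0,.01,.01).ravel(); a=np.degrees(np.arctan2(v[1],v[0]))
a=(a+90)%180-90; print("stripe yaw",a,"dial",-np.radians(a-8.5))
b=blobs(c,(5,150,90),(22,255,255),(230,50,285,110),15); print(b,[onz(c,x[0],143,s).round(1) for x in b])
A=load("top0")["image"].astype(int);B=load("top7")["image"].astype(int); print("grey dial region diff",np.abs(A-B)[190:245,98:155].mean(), np.abs(A-B)[300:380,450:510].mean())
```

```text
[ 40  67  37  39 345]
stripe yaw 48.814972 dial -0.703629
[([255.5, 71.1], [13, 8, 26, 27, 511])] [array([ 587.9, -257.7,  143. ])]
grey dial region diff 18.612652844231793 21.079722222222223
```

```bash
python3 -c "
from plant import hand_in
print(hand_in())"
```

```text
the job is handed in; nothing more can be done
None
```

The blue safe's dial and bolt were worked in the order asked, and the job was handed in at about 14 s of the 48 s allowed.

- **Dial:** I gripped it and turned it clockwise to the three red dots; the wrist image showed the pointer in line with the middle one. I held it there for about 1 s, turned it back to the single yellow dot and let go. The last measurement gave -0.704 rad against the -0.7 target.
- **Bolt:** I gripped the knob and slid it 40.2 mm. It then stopped moving while the push force rose to 14 N, so I took it to be at its stop. I released it and backed away. The images show the knob at the far end of its track. Reading the knob's position from the last picture gives only about 36 to 38 mm of travel, a few mm short of the arm's own figure. I trusted the stop instead, given the camera's accuracy.
- **Clear of everything:** The final wrist force was about 0.4 N, with the gripper about 100 mm behind the knob and above the lid.
- **Grey safe:** I never touched it, and it looks the same in the before and after pictures. A pixel comparison of its dial was inconclusive because the plain background changed just as much.
- **Disagreements along the way:** The first top-view estimate of the dial's starting angle was about 8° off the wrist view, and I used the wrist view. The ring and lid measured about 3 to 5% small, or a few mm low, so I kept extra height clearance. My first move command was rejected because it left out a value, and nothing moved.

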